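# Raise the anchor ring and clip the snap hook on it

## Task

Fold the bench anchor's ring up and over towards the robot until it stays leaning on its stops by itself. Then push the snap hook's sprung gate against one of the ring's two straight legs until the gate snaps shut behind it, give the hook a gentle tug by its grip, pulling the ring against its stops, to check that it holds, and leave it hanging on the raised ring. Do not use heavy force, and leave the other things on the bench as they stand.

Things in the scene. Friction and masses are not known exactly. Their poses are not given: they have to be found in the camera images.
- anchor: Dark steel bench anchor, bolted down: plate 80 (x) x 124 (y) x 8 mm, origin at the centre of its underside on the bench. A hinge pin runs along its y axis, 24 mm above the origin, between two lugs (33 mm high, at y = +-48 mm). Two stop tabs 37 mm high stand 17 mm on the -x side of the pin at y = +-30 mm. -x points roughly to the robot.
- ring_mount: Sleeve on the hinge pin that carries the folding ring. Origin on the pin. It slides along the pin (the anchor's y) with little friction: 12 mm of side play in all, +-6 mm about the anchor's middle, anywhere at the start, so the ring gives way sideways until it meets the end of its play.
- ring (a joint): Fold angle of the ring, rad. 0: lying on the far (+x) side, 0.2 rad above level (bar 39 mm above the bench); 1.37: upright, its balance point; 1.87: on its stops, leaning 0.5 rad past upright to the -x (robot) side. Below 1.37 it falls back, above it falls on to the stops; little friction.
- ring_bar (a point): Middle of the ring's outer cross bar, 75 mm from the pin, on a circle about it. The ring is a square bail of round steel bar 8 mm thick; cross bar along y, straight for +-16 mm from here. Axes turn with the ring: z from the pin along the legs to the bar, y along the pin; on its stops x points away from the robot and 0.5 rad upward.
- leg_left (a point): Point on the axis of the ring's straight +y leg, 52 mm from the pin: a good place for the hook. The two legs run from the pin to the cross bar, 60 mm apart between centres, 8 mm thick. Axes as ring_bar.
- leg_right (a point): The same on the -y leg.
- hook_grip (a point): Centre of the grey plastic grip of the loose snap hook (130 g): 52 long (x) x 20 wide (y) x 22 mm high (z), lying on the bench, so this point is 11 mm above it. x points from the grip to the bow, z up, y to the left, away from the mouth. Take it across y.
- hook_bight (a point): Middle of the space inside the hook, 64 mm from hook_grip along +x; axes as hook_grip. From here: spine's inner face at y = +11 mm, bow's at x = +15 mm, nose on the -y side with its inner face at y = -9 mm and tip at x = -1 mm. Mouth on the -y side, 17 mm wide, from x = -18 (shoulder) to -1 mm, closed by the gate (6 mm bar at y = -13 mm).
- gate (a joint): Angle of the hook's sprung gate, hinged at the shoulder (x = -19, y = -13 mm from hook_bight), 21 mm long; 0 shut, 1.15 fully inward. A spring shuts it: it takes 2 N at its tip or 4 N half-way along to start, 5 to 9 N to push it over a leg; it cannot open outward.
- snap_hook: The whole loose snap hook with its gate, 128 x 42 x 22 mm, of 10 mm round steel bar in the grip's mid plane; origin on the underside, 44 mm ahead of the grip's centre. A leg enters the mouth square to the hook's plane and slips into the bow when the hook is drawn back by its grip; then the gate shuts.
- check_weight: Bystander: metal weight, 23 mm wide, 48 mm high; origin at the centre of its underside.
- low_jar: Bystander: white jar, 69 mm wide, 75 mm high; origin at the centre of its underside.
- glass_beaker: Bystander: glass beaker, 53 mm wide, 69 mm high; origin at the centre of its underside.

How it is judged (in metres and radians):
On the way, in this order (a step that is already met when the one before it is completed fails the run):
1. the ring has been folded over and leans on its stops with the gripper off it (value of joint ring above 1.75 rad and contact force between the fingers and ring_mount below 0.1 N), for 0.2 s.
2. the gate is pushed open against the raised ring (value of joint ring above 1.4 rad and value of joint gate above 0.3 rad and contact force between snap_hook and ring_mount above 1 N), for 0.03 s.
3. the gate has snapped shut with a leg of the ring inside, and the hook is tugged by its grip towards the robot, the ring held back by its stops, with more than 3 N (value of joint ring above 1.8 rad and value of joint gate below 0.12 rad and contact force between snap_hook and ring_mount above 3 N and contact force between the fingers and snap_hook above 1 N and angle between the z axis of hook_bight and the z axis of ring_bar, either way round below 0.7 rad and (distance between hook_bight and leg_left below 0.03 m or distance between hook_bight and leg_right below 0.03 m) and x of hook_bight in the frame of ring_bar below -0.004 m), for 0.1 s.
At the end, for the whole second after the job is handed in: The ring leans past upright towards the robot (fold angle over 1.6), the gate is shut (under 0.12 rad), a leg of the ring runs through the hook (leg axis within about 18 mm of the bight's middle, hook plane within 0.95 rad of square to it); the hook is released and at rest (value of joint ring above 1.6 rad and value of joint gate below 0.12 rad and angle between the z axis of hook_bight and the z axis of ring_bar, either way round below 0.95 rad and x of hook_bight in the frame of ring_bar between -0.022 and 0.018 m and (y of hook_bight in the frame of leg_left between -0.018 and 0.018 m or y of hook_bight in the frame of leg_right between -0.018 and 0.018 m) and z of hook_bight in the frame of ring_bar between -0.075 and 0 m and linear speed of snap_hook below 0.02 m/s); the robot touches nothing.
It fails at once if the hook is forced against the ring with more than 40 N (contact force between snap_hook and ring_mount above 40 N).
It fails at once if a bystander (weight, jar or beaker) is moved by more than 30 mm (distance of any of check_weight, low_jar, glass_beaker from where it was at the start of the episode above 0.03 m).
It also fails if it takes over 64 s, if anything falls off the work surface, if the arm or the gripper's body presses on something with over 40 N, if the wrist force passes 120 N, or if a joint passes its speed limit or range.

## Robot

A 6-joint arm with a two-finger parallel gripper is mounted at the origin on a cart in front of the work surface, level with it; the furniture and walls round the work are solid. World frame = base frame: x ahead of the robot, y to its left, z up, the work surface at z = 0. Lengths are in mm, angles in rad, forces in N, time in s.
With the tool pointing down it reaches from about 225 to 725 mm from the base axis. Payload 3.1 kg.
Tool frame: the origin (TCP) lies on the mounting face of the last link; the fingertips stand 173 mm ahead of it and the grasp point (between the pads) lies 155 mm ahead of it (robot.nose_length is the distance from the TCP to the fingertips, in mm); y points along the fingers, z is the direction in which the jaws open and shut, and the axes are right-handed (so a half turn about y gives the same grasp; the last joint's range is limited). The gripper opens to 85 mm and grips with 20 to 120 N. Pads are 22 mm wide; open, the fingers measure 114 mm over their backs; the gripper's body (76 mm by 85 mm) begins 54 mm behind the grasp point. The pads swing forward as they close: fully open they stand 13 mm farther back than shut.
Start: joints at [-1.333, 0.048, 0.099, 1.622, 0, 1.443], TCP at [187.775, -490.264, 404.712] pointing down, gripper open.
Joint ranges: [-2.91, 2.91], [-0.99, 1.94], [-1.21, 1.42], [-2.12, 2.29], [-1.49, 1.47], [-3.14, 3.14]. Speed limits (rad/s): [2.79, 2.79, 3.14, 3.14, 3.14, 3.14].

## Interface

Orientations are given as [roll, pitch, yaw] about the fixed x, y, z axes, in that order (R = Rz(yaw) Ry(pitch) Rx(roll)).
In Python, from workcell import robot, eyes gives the robot as it stands.
- The arm moves only by the tool apply_moves, never from a script. Its argument "targets" is a list that holds one entry, the list of rows, each a list of 4 numbers: the shift along the tool's x, y, z in cm, then the turn about the tool's y in rad. In form: [[[dx, dy, dz, turn], ...]]. A call has 1 to 8 rows; each row is the pose to reach, as a shift and turn from the pose measured when the call began, along the tool's axes at that moment; what a row does not reach only later rows make up. A row lasts 1/12 s, in which the tool goes at most 41.7 mm and 7.16 degrees, less where a joint would pass 70% of its speed; a pose out of reach is approached as far as the arm can. A call with a gripper value outside its range is refused whole. "fingers" is the gripper's target within -1 to 1 (shut at 1, half-way at 0, fully open at -1), set as the call begins (left out, the last holds). The fingers move at their own pace and stop on an object; the grip force is fixed at half the most. Time passes only in rows, so rows that repeat a pose let the fingers close. It gives the time, the measured TCP pose, the force and the opening at its end, in the units of the state.
- robot.get_state(): the state, without advancing time (a new reading comes with each control period).
- eyes.snapshot(name): name is "scene" or "top" or "wrist"; returns (picture, depth): 384x512x3 uint8, red, green, blue; 384x512 float32, mm along the optical axis (not along the pixel's ray), 0 where there is no reading.
- eyes.camera_info(name): a dict with "intrinsics" (3x3 intrinsics, pixels), "R" (3x3) and "t" (3): a world point X has camera coordinates R X + t. Camera axes: x right, y down, z forward; pixel columns grow to the right and rows downward; lengths in mm; the calibration is good to about 2 mm. The wrist camera is an equidistant fisheye: a pixel r from the principal point sees the ray r / f radians off the axis. A picture is of the moment at which its call begins: read the wrist's pose just before it. camera_info takes no time and is no camera call; for the wrist camera it gives the pose at the moment of the call.
- robot.hand_in(): hands the job in, once; it reports no verdict.
The state is a dict: "time_s": time; "joint_pos": joint angles; "joint_velocities": joint speeds; "effort": joint torques, N m; "ee_pos": TCP position; "tool_rot": TCP orientation; "ft_force": force on the tool from outside, world axes, zero at the start; "moment": the same for the moment, N m; "finger_gap": opening from 0.0 (shut) to 1.0 (fully open).
Only numpy, scipy, OpenCV 4.12 (cv2) and the standard library are available. Lean on these libraries where they do the work, as an engineer would, in place of code of your own. Each camera call takes 0.05 s, during which the arm holds its last target.

## Working session

There is one attempt and no reset: what is moved stays moved. The work goes in short steps, Python scripts to look and compute and a tool call to move; the robot and the scene stay as the last step left them, time stands still between calls to the robot, and variables do not carry over. Pictures are saved under pics/ and viewed, and the job is handed in when it is done.

Besides the shell and the picture viewer there is one more tool, called by a JSON object that holds its "name" and its "arguments", one argument or row to a line. apply_moves: Moves the arm, as the interface text tells. Its arguments: {"type":"object","properties":{"targets":{"type":"array","items":{"type":"array","items":{"type":"array","items":{"type":"number"}}}},"fingers":{"type":"number"}},"required":["targets"]}

```bash
ls; mkdir -p pics; python3 - <<'E'
from workcell import robot, eyes
import cv2,json
s=robot.get_state();print(s)
for n in ["scene","top","wrist"]:
    p,d=eyes.snapshot(n);cv2.imwrite(f"pics/{n}0.png",p[:,:,::-1]);
    import numpy as np;np.save(f"pics/{n}0.npy",d)
    print(n,eyes.camera_info(n))
E
```

```text
pics
{'time_s': 0.0, 'joint_pos': array([-1.33279891e+00,  4.87355974e-02,  9.75786366e-02,  1.62197475e+00,
        1.15128676e-05,  1.44304565e+00]), 'joint_velocities': array([ 1.44820472e-03, -2.74177151e-04, -1.46268906e-05, -1.42159273e-03,
        4.22611751e-04,  6.59995488e-04]), 'effort': array([ 5.30548768e-04, -3.38784707e+01,  3.20014071e+01,  2.02904450e-02,
       -6.65655648e-05,  6.02967617e-06]), 'ee_pos': array([ 187.7305836 , -490.06911247,  403.51492321]), 'tool_rot': array([-1.57311121e+00,  3.08954938e-04, -2.77584493e+00]), 'ft_force': array([ 0.1205275 , -0.79468111, -0.36381334]), 'moment': array([ 0.00858686, -0.00720359, -0.07146121]), 'finger_gap': 0.9988141953981433}
scene {'intrinsics': array([[451.18268287,   0.        , 256.02781467],
       [  0.        , 451.18268287, 179.3261807 ],
       [  0.        ,   0.        ,   1.        ]]), 'R': array([[-0.55169683, -0.83402675,  0.00547539],
       [-0.39862921,  0.25790969, -0.88010076],
       [ 0.73261542, -0.48773145, -0.47475538]]), 't': array([273.06907921, 283.48873155, 786.91942979])}
top {'intrinsics': array([[414.50598738,   0.        , 251.59313915],
       [  0.        , 414.50598738, 192.94161659],
       [  0.        ,   0.        ,   1.        ]]), 'R': array([[-0.02060901, -0.99967576, -0.01495497],
       [-0.99685953,  0.02169031, -0.07616177],
       [ 0.07646145,  0.01333839, -0.99698332]]), 't': array([   3.45901386,  526.16935467, 1103.62743306])}
wrist {'intrinsics': array([[297.31863964,   0.        , 252.62058769],
       [  0.        , 297.31863964, 195.663603  ],
       [  0.        ,   0.        ,   1.        ]]), 'R': array([[ 3.57140639e-01, -9.34050439e-01, -5.84095508e-04],
       [-8.99900286e-01, -3.44250504e-01,  2.67714521e-01],
       [-2.50259941e-01, -9.50861076e-02, -9.63498103e-01]]), 't': array([-524.41880225,  -32.90669354,  377.73777081])}
```

View pics/scene0.png

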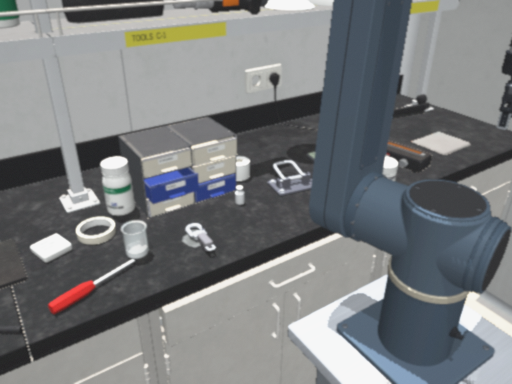

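View pics/top0.png

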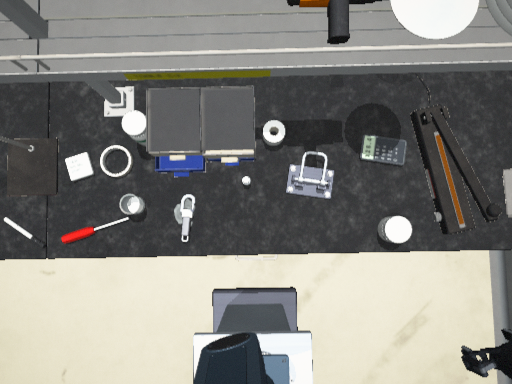

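View pics/wrist0.png

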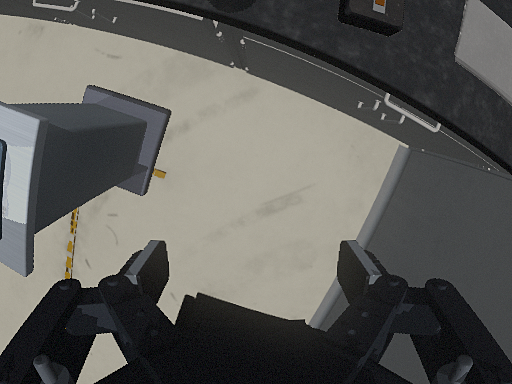

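```bash
python3 - <<'E'
import cv2,numpy as np
t=cv2.imread("pics/top0.png")
a=cv2.resize(t[145:205,280:342],None,fx=8,fy=8,interpolation=cv2.INTER_CUBIC)[:480,:496]
b=cv2.resize(t[190:250,165:203],None,fx=8,fy=8,interpolation=cv2.INTER_CUBIC)
cv2.imwrite("pics/c0.png",np.hstack([a,b]))
t=cv2.imread("pics/scene0.png")
a=cv2.resize(t[150:205,262:320],None,fx=7,fy=7,interpolation=cv2.INTER_CUBIC)
b=cv2.resize(t[215:270,175:230],None,fx=7,fy=7,interpolation=cv2.INTER_CUBIC)
cv2.imwrite("pics/c1.png",np.hstack([a,b]))
E
```

```text
(no output)
```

View pics/c0.png

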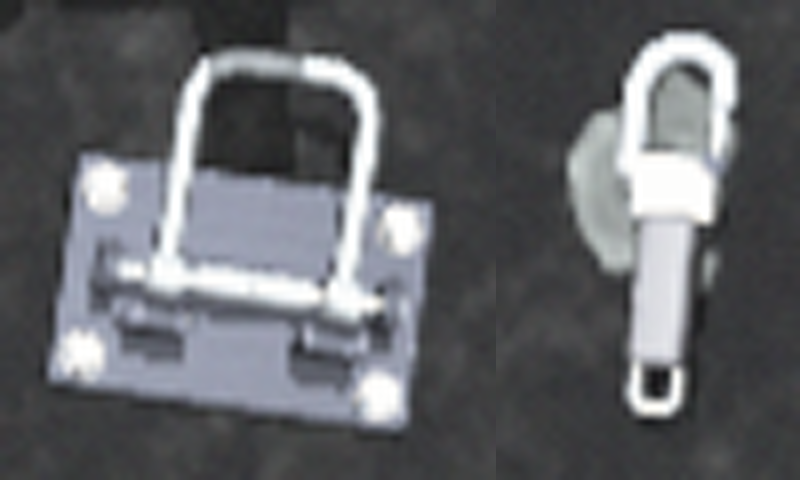

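View pics/c1.png

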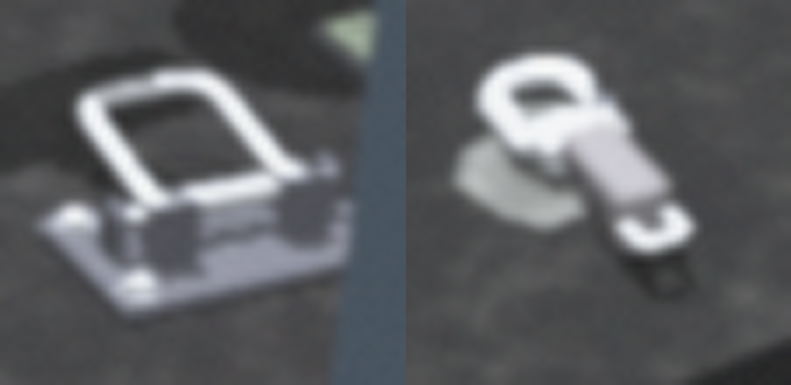

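```bash
cat > h.py <<'E'
import numpy as np
from workcell import robot, eyes
from scipy.spatial.transform import Rotation as Rn
import cv2
def ray(n,u,v,ci=None):
    ci=ci or eyes.camera_info(n);K=ci["intrinsics"];x=(u-K[0,2])/K[0,0];y=(v-K[1,2])/K[1,1]
    if n=="wrist":
        r=np.hypot(x,y);d=np.array([x/r*np.sin(r),y/r*np.sin(r),np.cos(r)]) if r>0 else np.array([0,0,1.])
    else: d=np.array([x,y,1.])
    return -ci["R"].T@ci["t"], ci["R"].T@d
def atz(n,u,v,z,ci=None):
    o,d=ray(n,u,v,ci); return o+d*(z-o[2])/d[2]
def proj(n,P,ci=None):
    ci=ci or eyes.camera_info(n);K=ci["intrinsics"];c=ci["R"]@np.array(P)+ci["t"]
    if n=="wrist":
        th=np.arctan2(np.hypot(c[0],c[1]),c[2]);f=th/np.hypot(c[0],c[1]);return K[0,2]+K[0,0]*f*c[0],K[1,2]+K[1,1]*f*c[1]
    return K[0,2]+K[0,0]*c[0]/c[2],K[1,2]+K[1,1]*c[1]/c[2]
E
python3 - <<'E'
from h import *
np.set_printoptions(precision=1,suppress=True)
A=lambda X,Y,z:atz("top",X/8+280-.44,Y/8+145-.44,z)
H=lambda X,Y,z:atz("top",(X-496)/8+165-.44,Y/8+190-.44,z)
C=[A(85,155,8),A(432,202,8),A(408,432,8),A(50,382,8)]
for c in C: print(c)
print("ctr",np.mean(C,0))
print("bar",A(200,62,39),A(370,80,39),A(285,66,39)); print("pin",A(168,272,24),A(345,300,24))
for n,X,Y,z in [("bowtop",688,32,16),("gripfront",664,222,22),("gripback",657,358,22),("gripL",634,290,22),("gripR",690,290,22),("tail",655,415,16),("collarL",630,190,22),("collarR",718,190,22)]: print(n,H(X,Y,z))
d=np.load("pics/top0.npy")
from h import eyes
ci=eyes.camera_info("top");K=ci["intrinsics"]
def dep(u,v):
    z=d[v,u];return ci["R"].T@(np.array([(u-K[0,2])/K[0,0]*z,(v-K[1,2])/K[1,1]*z,z])-ci["t"])
for u,v in [(185,226),(185,229),(187,214),(188,194),(182,205),(194,205),(188,203),(175,213),(315,152),(246,181),(397,229),(131,204)]: print((u,v),dep(u,v))
E
```

```text
[ 604.8 -115.3    8. ]
[ 585.8 -233.7    8. ]
[ 507.  -222.7    8. ]
[ 526.7 -101.2    8. ]
ctr [ 556.1 -168.2    8. ]
bar [ 630.8 -152.1   39. ] [ 623.4 -208.7   39. ] [ 628.8 -180.5   39. ]
pin [ 561.9 -140.9   24. ] [ 551.1 -200.3   24. ]
bowtop [528.5 164.3  16. ]
gripfront [463.9 172.   22. ]
gripback [418.2 174.7  22. ]
gripL [441.2 182.3  22. ]
gripR [440.8 163.4  22. ]
tail [398.9 176.6  16. ]
collarL [474.9 183.4  22. ]
collarR [474.3 153.6  22. ]
(185, 226) [440.5 173.2  24.8]
(185, 229) [432.5 173.1  25.8]
(187, 214) [472.7 168.1  21.5]
(188, 194) [527.7 166.5  11.6]
(182, 205) [497.6 182.2  17.2]
(194, 205) [497.9 152.6  -2.6]
(188, 203) [503.4 167.9   5. ]
(175, 213) [476.7 204.    4.2]
(315, 152) [ 630.4 -179.6   42.1]
(246, 181) [556.    6.1  47.9]
(397, 229) [ 421.7 -376.9   75. ]
(131, 204) [503.3 321.5  17. ]
```

```bash
cat >> h.py <<'E'
def st():
    s=robot.get_state();p=np.array(s["ee_pos"]);rpy=s["tool_rot"]
    R=Rn.from_euler("xyz",rpy).as_matrix()
    print("t %.2f"%s["time_s"],"tcp",p.round(1),"rpy",np.round(rpy,3),"F",np.round(s["ft_force"],1),"gap %.3f"%s["finger_gap"])
    return p,R,rpy
def mv(x,y,z,yaw):
    p,R,rpy=st(); d=R.T@(np.array([x,y,z])-p)/10
    t=-(yaw-rpy[2]); t=(t+np.pi)%(2*np.pi)-np.pi
    print("row",d.round(2),round(t,3))
E
python3 - <<'E'
from h import *
mv(628.5,-181.5,300,-1.739)
E
```

```text
t 0.15 tcp [ 187.7 -490.1  403.7] rpy [-1.573  0.    -2.776] F [-1.2  0.3 -0.3] gap 0.999
row [-52.2   10.41 -13.03] -1.037
```

{"name": "apply_moves", "arguments": {
  "targets": [
    [[-26.0,3,-6.5,-0.5],[-26.0,3,-6.5,-0.5],[-52.2,8,-13.0,-1.037],[-52.2,8,-13.0,-1.037],[-52.2,8,-13.0,-1.037],[-52.2,8,-13.0,-1.037],[-52.2,10,-13.0,-1.037],[-52.2,10,-13.0,-1.037]]
  ],
  "fingers": -0.2
}}

```text
time_s: 0.82
ee_pos: [458.5, -300.2, 350.8]
tool_rot: [-1.571, 0.001, -1.77]
ft_force: [-0.2, -0.5, 0.5]
finger_gap: 0.601
```

```bash
python3 - <<'E'
from h import *
mv(628.5,-181.5,300,-1.739)
E
```

```text
t 0.82 tcp [ 458.5 -300.2  350.8] rpy [-1.571e+00  1.000e-03 -1.770e+00] F [-0.2 -0.5  0.5] gap 0.601
row [-14.99   5.09  14.32] -0.031
```

{"name": "apply_moves", "arguments": {
  "targets": [
    [[-15.0,5.1,14.3,-0.03],[-15.0,5.1,14.3,-0.03],[-15.0,5.1,14.3,-0.03],[-15.0,5.1,14.3,-0.03],[-15.0,5.1,14.3,-0.03],[-15.0,5.1,14.3,-0.03],[-15.0,5.1,14.3,-0.03]]
  ]
}}

```text
time_s: 1.4
ee_pos: [629.6, -178.8, 296.8]
tool_rot: [-1.575, 0.003, -1.735]
ft_force: [0.0, -0.4, -0.3]
finger_gap: 0.601
```

```bash
python3 - <<'E'
from h import *
mv(628.5,-181.5,194,-1.739)
ci=eyes.camera_info("wrist")
p,d=eyes.snapshot("wrist");cv2.imwrite("pics/w1.png",p[:,:,::-1])
print(proj("wrist",(628.5,-181.5,39),ci), proj("wrist",(556,-170,24),ci))
E
```

```text
t 1.40 tcp [ 629.6 -178.8  296.8] rpy [-1.575  0.003 -1.735] F [ 0.  -0.4 -0.3] gap 0.601
row [ 3.100e-01  1.028e+01 -1.000e-02] 0.004
(np.float64(251.9655998897501), np.float64(206.2836416649809)) (np.float64(167.99800806188193), np.float64(201.34142346609588))
```

View pics/w1.png

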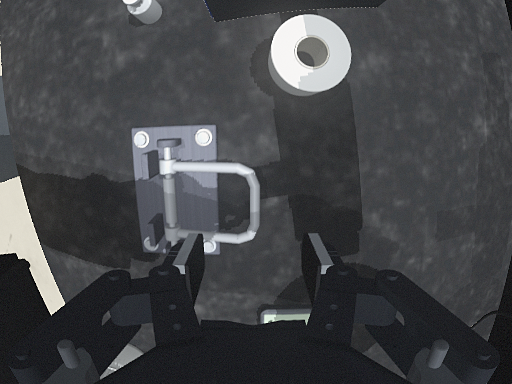

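```bash
python3 - <<'E'
from h import *
ci=eyes.camera_info("wrist")
for q in [(254,205,39),(255,182,39),(254,228,39),(169,166,24),(170,240,24)]: print(q,atz("wrist",*q,ci).round(1))
E
```

```text
(254, 205, 39) [ 629.4 -183.    39. ]
(255, 182, 39) [ 633.3 -164.4   39. ]
(254, 228, 39) [ 626.1 -202.5   39. ]
(169, 166, 24) [ 563.  -141.6   24. ]
(170, 240, 24) [ 547.  -208.3   24. ]
```

{"name": "apply_moves", "arguments": {
  "targets": [
    [[0.3,4.0,0,0],[0.3,7.5,0,0],[0.3,10.3,0.1,0],[0.3,10.3,0.1,0],[0.3,10.3,0.1,0]]
  ]
}}

```text
time_s: 1.87
ee_pos: [626.5, -184.1, 193.8]
tool_rot: [-1.579, 0.002, -1.739]
ft_force: [-0.2, 0.9, 0.7]
finger_gap: 0.6
```

{"name": "apply_moves", "arguments": {
  "targets": [
    [[0,0,0,0],[0,0,0,0],[0,0,0,0],[0,0,0,0],[0,0,0,0],[0,0,0,0]]
  ],
  "fingers": 1
}}

```text
time_s: 2.37
ee_pos: [628.9, -184.9, 197.1]
tool_rot: [-1.57, 0.001, -1.739]
ft_force: [5.9, -1.6, 2.3]
finger_gap: 0.066
```

```bash
python3 - <<'E'
from h import *
p,R,rpy=st()
# circle: gripped bar; rows for fold angles
yaw=rpy[2]
u=R[:,2].copy();u[2]=0;u/=np.linalg.norm(u)
if u[0]<0:u=-u
print("u",u)
r=75
for a in [.15,.3,.45,.6,.75,.9,1.05,1.2,1.35,1.5,1.65,1.8]:
    b=a+.2
    d=u*r*(np.cos(b)-np.cos(.2))+np.array([0,0,r*(np.sin(b)-np.sin(.2))])
    print(a,(R.T@d/10).round(2))
E
```

```text
t 2.37 tcp [ 628.9 -184.9  197.1] rpy [-1.570e+00  1.000e-03 -1.739e+00] F [ 5.9 -1.6  2.3] gap 0.066
u [ 0.98587672 -0.16747264  0.        ]
0.15 [-0.   -1.08 -0.3 ]
0.3 [-0.   -2.11 -0.77]
0.45 [-0.   -3.05 -1.38]
0.6 [-0.   -3.89 -2.12]
0.75 [-0.   -4.61 -2.99]
0.9 [-0.   -5.2  -3.95]
1.05 [-0.   -5.63 -4.98]
1.2 [-0.   -5.9  -6.07]
1.35 [-0.   -6.01 -7.19]
1.5 [-0.   -5.95 -8.31]
1.65 [-0.   -5.72 -9.42]
1.8 [ -0.    -5.33 -10.47]
```

{"name": "apply_moves", "arguments": {
  "targets": [
    [[0,-0.55,-0.13,0],[0,-1.08,-0.3,0],[0,-1.6,-0.52,0],[0,-2.11,-0.77,0],[0,-2.6,-1.06,0],[0,-3.05,-1.38,0],[0,-3.48,-1.74,0],[0,-3.89,-2.12,0]]
  ]
}}

```text
time_s: 3.03
ee_pos: [608.3, -181.4, 237.4]
tool_rot: [-1.568, 0.0, -1.739]
ft_force: [5.5, -0.6, -1.8]
finger_gap: 0.065
```

```bash
python3 - <<'E'
from h import *
p,R,rpy=st()
u=R[:,2].copy();u[2]=0;u/=np.linalg.norm(u)
if u[0]<0:u=-u
P0=np.array([628.0,-184.6,195.5])
for a in [.65,.75,.85,.95,1.05,1.15,1.25,1.35,1.45,1.55,1.65,1.75,1.82]:
    b=a+.2
    d=P0+u*75*(np.cos(b)-np.cos(.2))+np.array([0,0,75*(np.sin(b)-np.sin(.2))])-p
    print(a,(R.T@d/10).round(2))
q,d=eyes.snapshot("scene");cv2.imwrite("pics/s2.png",cv2.resize(q[130:220,230:350,::-1],None,fx=6,fy=6))
E
```

```text
t 3.03 tcp [ 608.3 -181.4  237.4] rpy [-1.568  0.    -1.739] F [ 5.5 -0.6 -1.8] gap 0.065
0.65 [-0.02  0.05 -0.4 ]
0.75 [-0.02 -0.42 -0.99]
0.85 [-0.02 -0.83 -1.62]
0.95 [-0.02 -1.17 -2.29]
1.05 [-0.02 -1.44 -2.98]
1.15 [-0.02 -1.65 -3.71]
1.25 [-0.02 -1.78 -4.44]
1.35 [-0.02 -1.83 -5.19]
1.45 [-0.02 -1.81 -5.94]
1.55 [-0.02 -1.72 -6.68]
1.65 [-0.02 -1.55 -7.42]
1.75 [-0.02 -1.31 -8.13]
1.82 [-0.02 -1.1  -8.61]
```

View pics/s2.png

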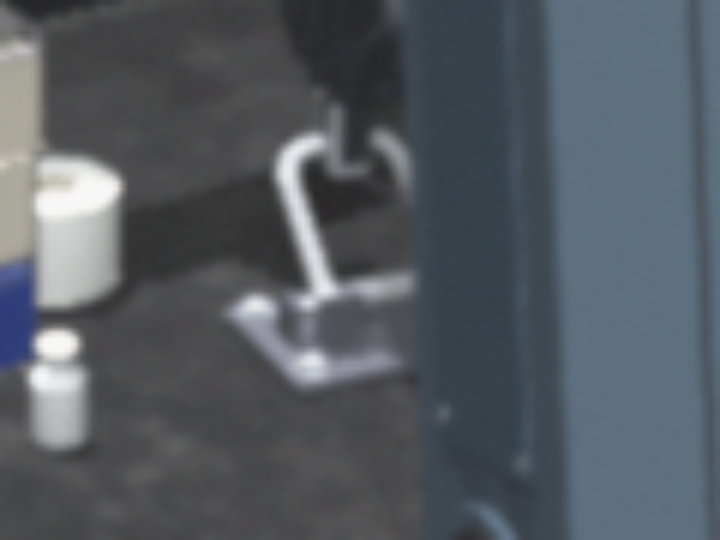

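The ring is gripped at its bar and rising (bar near (340,150) in the crop). I continue along the circle.

{"name": "apply_moves", "arguments": {
  "targets": [
    [[0,-0.42,-0.99,0],[0,-0.83,-1.62,0],[0,-1.17,-2.29,0],[0,-1.44,-2.98,0],[0,-1.65,-3.71,0],[0,-1.78,-4.44,0],[0,-1.83,-5.19,0],[0,-1.81,-5.94,0]]
  ]
}}

```text
time_s: 3.75
ee_pos: [550.3, -172.0, 260.9]
tool_rot: [-1.56, -0.002, -1.739]
ft_force: [2.3, -0.3, 9.8]
finger_gap: 0.061
```

```bash
python3 - <<'E'
from h import *
p,R,rpy=st()
u=R[:,2].copy();u[2]=0;u/=np.linalg.norm(u)
if u[0]<0:u=-u
P0=np.array([628.0,-184.6,195.5])
for a in [1.35,1.45,1.55,1.65,1.75,1.8]:
    b=a+.2
    d=P0+u*75*(np.cos(b)-np.cos(.2))+np.array([0,0,75*(np.sin(b)-np.sin(.2))])-p
    print(a,(R.T@d/10).round(2))
E
```

```text
t 3.75 tcp [ 550.3 -172.   260.9] rpy [-1.56  -0.002 -1.739] F [ 2.3 -0.3  9.8] gap 0.061
1.35 [-0.06  0.54  0.67]
1.45 [-0.06  0.55 -0.08]
1.55 [-0.06  0.64 -0.82]
1.65 [-0.06  0.8  -1.56]
1.75 [-0.06  1.04 -2.27]
1.8 [-0.06  1.18 -2.61]
```

{"name": "apply_moves", "arguments": {
  "targets": [
    [[0,0.5,-0.5,0],[0,0.6,-1.0,0],[0,0.75,-1.5,0],[0,0.9,-1.9,0],[0,1.1,-2.3,0],[0,1.1,-2.3,0]]
  ]
}}

```text
time_s: 4.25
ee_pos: [526.7, -168.4, 254.1]
tool_rot: [-1.558, -0.005, -1.739]
ft_force: [-4.3, -0.1, 15.3]
finger_gap: 0.066
```

```bash
python3 - <<'E'
from h import *
p,R,rpy=st()
ci=eyes.camera_info("wrist")
q,d=eyes.snapshot("wrist");cv2.imwrite("pics/w3.png",q[:,:,::-1])
q,d=eyes.snapshot("top");cv2.imwrite("pics/t3.png",cv2.resize(q[130:230,250:370,::-1],None,fx=6,fy=6))
E
```

```text
t 4.25 tcp [ 526.7 -168.4  254.1] rpy [-1.558 -0.005 -1.739] F [-4.3 -0.1 15.3] gap 0.066
```

View pics/w3.png

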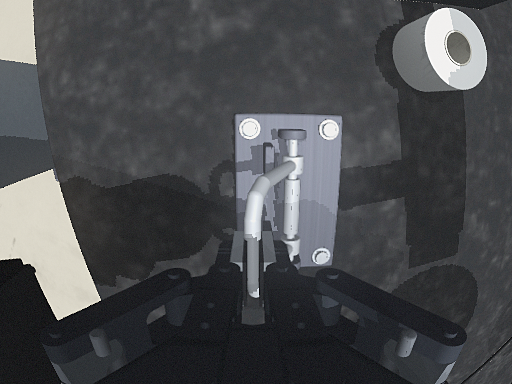

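{"name": "apply_moves", "arguments": {
  "targets": [
    [[0,0,0,0],[0,0,0,0],[0,-0.5,0,0],[0,-1.5,0,0],[0,-4.5,0,0],[0,-8,0,0],[0,-8,0,0],[0,-8,0,0]]
  ],
  "fingers": -0.3
}}

```text
time_s: 5.02
ee_pos: [526.7, -168.3, 337.8]
tool_rot: [-1.553, -0.006, -1.739]
ft_force: [0.0, 0.3, -0.4]
finger_gap: 0.652
```

```bash
python3 - <<'E'
from h import *
p,R,rpy=st()
ci=eyes.camera_info("wrist")
q,d=eyes.snapshot("wrist");cv2.imwrite("pics/w4.png",q[:,:,::-1])
np.save("pics/w4d.npy",d)
import pickle;pickle.dump(ci,open("pics/w4ci.pkl","wb"))
E
```

```text
t 5.02 tcp [ 526.7 -168.3  337.8] rpy [-1.553 -0.006 -1.739] F [ 0.   0.3 -0.4] gap 0.652
```

View pics/w4.png

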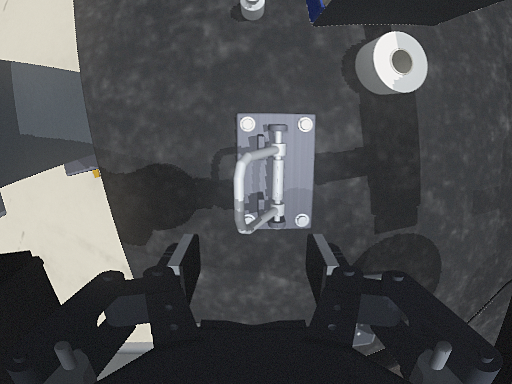

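```bash
python3 - <<'E'
from h import *
q=cv2.imread("pics/w4.png")[105:245,215:335];cv2.imwrite("pics/w4c.png",cv2.resize(q,None,fx=4.2,fy=4.2,interpolation=cv2.INTER_CUBIC)) 
E
```

```text
(no output)
```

View pics/w4c.png

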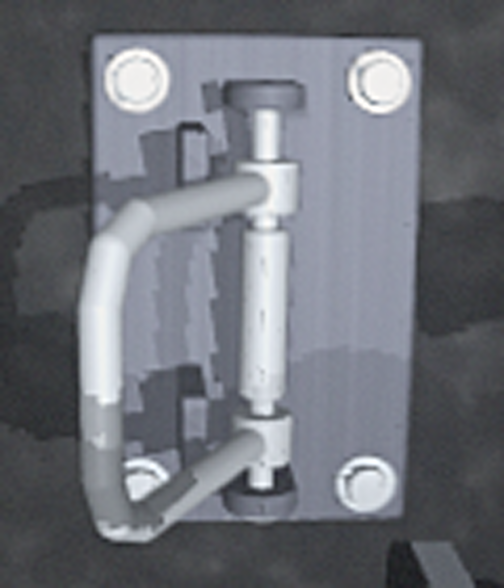

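```bash
python3 - <<'E'
from h import *
import pickle
ci=pickle.load(open("pics/w4ci.pkl","rb"))
W=lambda X,Y,z:atz("wrist",X/4.2+215,Y/4.2+105,z,ci)
C=[W(93,37,8),W(420,39,8),W(403,520,8),W(95,520,8)]
for c in C[:3]:print(c.round(1))
print("ctr",((C[0]+C[2])/2).round(1))
L=[W(265,90,33),W(262,505,33)];print("lugs",L[0].round(1),L[1].round(1),(sum(L)/2).round(1))
P=[W(267,190,26),W(264,440,26)];print("collars",P[0].round(1),P[1].round(1),(sum(P)/2).round(1))
B=[W(103,265,90),W(100,470,90)];print("bar",B[0].round(1),B[1].round(1),(sum(B)/2).round(1))
yaw=-.17;c,s=np.cos(yaw),np.sin(yaw);Rz=np.array([[c,-s,0],[s,c,0],[0,0,1]])
A=np.array([556,-168.5,0])
for off in(-4,-6): print(off,[ (A+Rz@np.array([-24.9,y+off,69.6])).round(1) for y in(30,-30)],"bar",(A+Rz@np.array([-36,off,90])).round(1))
print([proj("wrist",A+Rz@np.array([-24.9,y-4,69.6]),ci) for y in(30,-30)])
E
```

```text
[ 529.8 -100.4    8. ]
[ 607.1 -112.9    8. ]
[ 587.6 -234.6    8. ]
ctr [ 558.7 -167.5    8. ]
lugs [ 565.6 -118.1   33. ] [ 550.5 -213.3   33. ] [ 558.  -165.7   33. ]
collars [ 563.1 -141.    26. ] [ 553.7 -199.8   26. ] [ 558.4 -170.4   26. ]
bar [ 527.3 -140.2   90. ] [ 519.9 -177.7   90. ] [ 523.6 -159.    90. ]
-4 [array([ 535.9, -138.7,   69.6]), array([ 525.7, -197.8,   69.6])] bar [ 519.8 -166.4   90. ]
-6 [array([ 535.5, -140.6,   69.6]), array([ 525.4, -199.8,   69.6])] bar [ 519.5 -168.3   90. ]
[(np.float64(250.32390199873086), np.float64(159.7521118281959)), (np.float64(250.40772778674526), np.float64(229.25927625200865))]
```

```bash
python3 - <<'E'
from h import *
mv(440,173,270,-.095)
E
```

```text
t 5.07 tcp [ 526.2 -168.1  335.6] rpy [-1.557 -0.005 -1.739] F [ 0.7  0.3 -0.9] gap 0.649
row [-32.21   6.19 -14.31] -1.644
```

{"name": "apply_moves", "arguments": {
  "targets": [
    [[-32.2,0,-14.3,-1.644],[-32.2,0,-14.3,-1.644],[-32.2,2,-14.3,-1.644],[-32.2,4,-14.3,-1.644],[-32.2,6,-14.3,-1.644],[-32.2,6,-14.3,-1.644],[-32.2,6,-14.3,-1.644],[-32.2,6,-14.3,-1.644]]
  ]
}}

```text
time_s: 5.73
ee_pos: [444.4, 150.2, 276.7]
tool_rot: [-1.571, -0.012, -0.733]
ft_force: [1.1, 0.3, -0.4]
finger_gap: 0.651
```

```bash
python3 - <<'E'
from h import *
mv(440,173,270,-.095)
E
```

```text
t 5.73 tcp [444.4 150.2 276.7] rpy [-1.571 -0.012 -0.733] F [ 1.1  0.3 -0.4] gap 0.651
row [-1.86  0.64  1.4 ] -0.638
```

{"name": "apply_moves", "arguments": {
  "targets": [
    [[-1.9,0.6,1.4,-0.638],[-1.9,0.6,1.4,-0.638],[-1.9,0.6,1.4,-0.638],[-1.9,0.6,1.4,-0.638],[-1.9,0.6,1.4,-0.638],[-1.9,0.6,1.4,-0.638],[-1.9,0.6,1.4,-0.638]]
  ]
}}

```text
time_s: 6.32
ee_pos: [439.0, 173.2, 269.0]
tool_rot: [-1.579, -0.007, -0.098]
ft_force: [0.2, 0.0, -0.2]
finger_gap: 0.651
```

```bash
python3 - <<'E'
from h import *
mv(440,173,176,-.095)
ci=eyes.camera_info("wrist")
q,d=eyes.snapshot("wrist");cv2.imwrite("pics/w5.png",q[:,:,::-1])
print(proj("wrist",(440,173,22),ci),proj("wrist",(503.7,166.9,11),ci))
E
```

```text
t 6.32 tcp [439.  173.2 269. ] rpy [-1.579 -0.007 -0.098] F [ 0.2  0.  -0.2] gap 0.651
row [0.04 9.3  0.07] -0.003
(np.float64(254.73446787389676), np.float64(203.25691934687575)) (np.float64(254.77882806514316), np.float64(269.45369620488196))
```

View pics/w5.png

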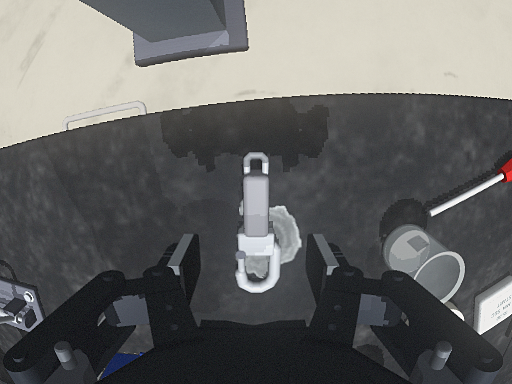

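{"name": "apply_moves", "arguments": {
  "targets": [
    [[0,4,0.1,0],[0,7.5,0.1,0],[0,9.3,0.1,0],[0,9.3,0.1,0],[0,9.3,0.1,0],[0,9.3,0.1,0]]
  ]
}}

```text
time_s: 6.87
ee_pos: [440.3, 173.3, 177.4]
tool_rot: [-1.579, -0.008, -0.099]
ft_force: [0.6, 0.7, 0.7]
finger_gap: 0.65
```

{"name": "apply_moves", "arguments": {
  "targets": [
    [[0,0,0,0],[0,0,0,0],[0,0,0,0],[0,0,0,0],[0,0,0,0],[0,0,0,0]]
  ],
  "fingers": 1
}}

```text
time_s: 7.37
ee_pos: [441.1, 173.5, 179.0]
tool_rot: [-1.578, -0.011, -0.099]
ft_force: [-0.6, -0.2, 5.4]
finger_gap: 0.219
```

{"name": "apply_moves", "arguments": {
  "targets": [
    [[0,-2,0,0],[0,-5,0,0],[0,-9,0,0],[0,-10,0,0],[0,-10,0,0],[0,-10,0,0]]
  ]
}}

```text
time_s: 7.87
ee_pos: [440.2, 174.4, 279.0]
tool_rot: [-1.578, -0.012, -0.099]
ft_force: [0.0, 0.9, -1.7]
finger_gap: 0.221
```

```bash
python3 - <<'E'
from h import *
st()
ci=eyes.camera_info("wrist")
q,d=eyes.snapshot("wrist");cv2.imwrite("pics/w6.png",q[:,:,::-1])
import pickle;pickle.dump(ci,open("pics/w6ci.pkl","wb"))
q,d=eyes.snapshot("scene");cv2.imwrite("pics/s6.png",q[:,:,::-1])
E
```

```text
t 7.87 tcp [440.2 174.4 279. ] rpy [-1.578 -0.012 -0.099] F [ 0.   0.9 -1.7] gap 0.221
```

View pics/w6.png

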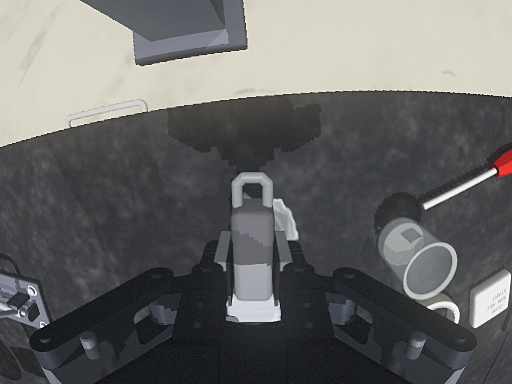

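View pics/s6.png

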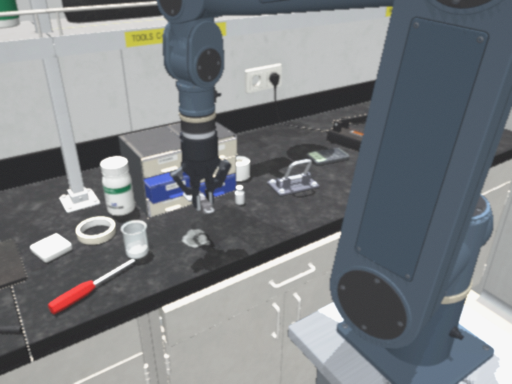

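```bash
cat >> h.py <<'E'
def hookpose(leg,yaw,xl,yl,z,gx=63.,gy=0.):
    c,s=np.cos(yaw),np.sin(yaw);v=np.array([gx+xl,gy+yl])
    return leg[0]-(c*v[0]-s*v[1]), leg[1]-(s*v[0]+c*v[1]), z
E
python3 - <<'E'
from h import *
a=hookpose((537,-136),-.665,-7,-36,300);print(a)
mv(*a,-.665)
E
```

```text
(np.float64(515.1467888110191), np.float64(-73.11568430260371), 300)
t 7.97 tcp [439.1 174.1 276.6] rpy [-1.579 -0.007 -0.099] F [ 0.5 -0.6 -1.6] gap 0.223
row [ 10.03  -2.07 -23.87] 0.566
```

{"name": "apply_moves", "arguments": {
  "targets": [
    [[10,-2,-23.9,0.566],[10,-2,-23.9,0.566],[10,-2,-23.9,0.566],[10,-2,-23.9,0.566],[10,-2,-23.9,0.566],[10,-2,-23.9,0.566],[10,-2,-23.9,0.566],[10,-2,-23.9,0.566]]
  ]
}}

```text
time_s: 8.63
ee_pos: [514.7, -76.3, 296.8]
tool_rot: [-1.576, -0.007, -0.67]
ft_force: [-0.4, 0.5, -1.6]
finger_gap: 0.217
```

```bash
python3 - <<'E'
from h import *
a=hookpose((537,-136),-.665,-7,-36,238)
mv(*a,-.665)
ci=eyes.camera_info("wrist")
q,d=eyes.snapshot("wrist");cv2.imwrite("pics/w7.png",q[:,:,::-1])
q,d=eyes.snapshot("top");cv2.imwrite("pics/t7.png",cv2.resize(q[130:230,230:370,::-1],None,fx=5,fy=5,interpolation=cv2.INTER_CUBIC))
q,d=eyes.snapshot("scene");cv2.imwrite("pics/s7.png",cv2.resize(q[120:220,220:360,::-1],None,fx=5,fy=5,interpolation=cv2.INTER_CUBIC))
E
```

```text
t 8.63 tcp [514.7 -76.3 296.8] rpy [-1.576 -0.007 -0.67 ] F [-0.4  0.5 -1.6] gap 0.217
row [-0.21  5.87  0.31] -0.005
```

View pics/w7.png

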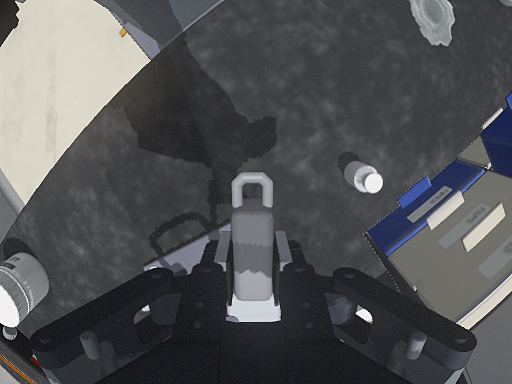

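View pics/t7.png

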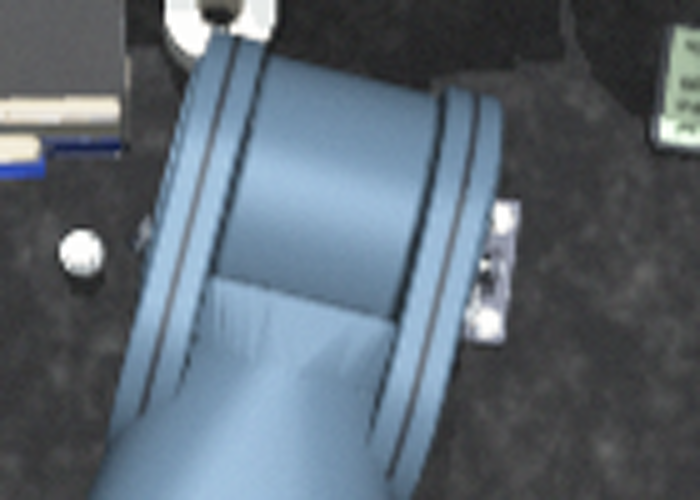

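View pics/s7.png

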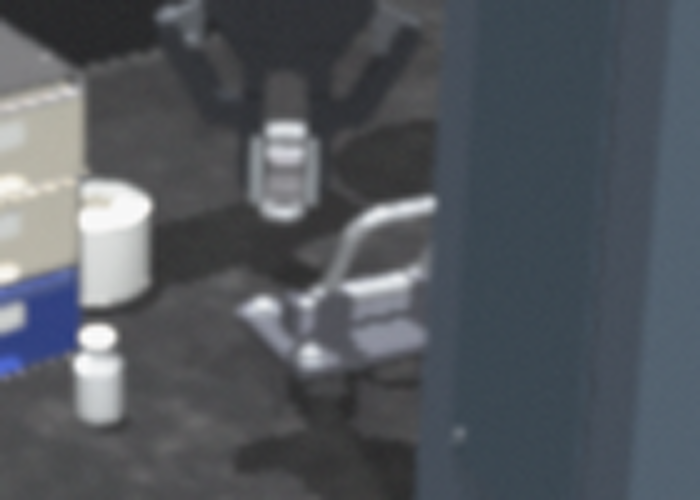

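```bash
python3 - <<'E'
from h import *
ci=eyes.camera_info("scene")
for A in [(556,-168,-.165),(558,-166.6,-.165)]:
  yaw=A[2];c,s=np.cos(yaw),np.sin(yaw);Rz=np.array([[c,-s,0],[s,c,0],[0,0,1]]);A=np.array([A[0],A[1],0])
  for off in (-4,-2,0):
    o=[]
    for r in(15,52,70):
      P=A+Rz@np.array([-r*np.sin(.5),30+off,24+r*np.cos(.5)]); u,v=proj("scene",P,ci);o.append(((u-220+.4)*5,(v-120+.4)*5))
    print(A,off,np.round(o,0).tolist())
q=cv2.imread("pics/s7.png")[150:400,200:440];cv2.imwrite("pics/s7c.png",cv2.resize(q,None,fx=2.4,fy=2.4))
E
```

```text
[ 556 -168    0] -4 [[338.0, 287.0], [355.0, 248.0], [364.0, 229.0]]
[ 556 -168    0] -2 [[335.0, 288.0], [352.0, 249.0], [361.0, 229.0]]
[ 556 -168    0] 0 [[331.0, 289.0], [349.0, 250.0], [358.0, 230.0]]
[ 558.  -166.6    0. ] -4 [[334.0, 287.0], [351.0, 248.0], [360.0, 228.0]]
[ 558.  -166.6    0. ] -2 [[330.0, 287.0], [348.0, 248.0], [357.0, 229.0]]
[ 558.  -166.6    0. ] 0 [[327.0, 288.0], [344.0, 249.0], [353.0, 229.0]]
```

View pics/s7c.png

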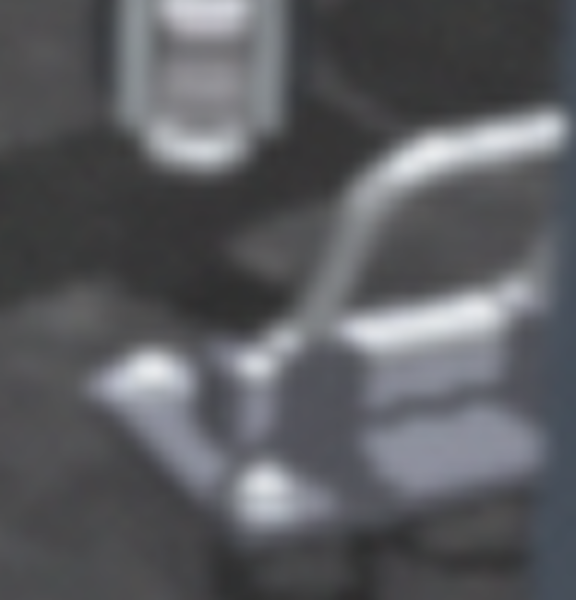

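{"name": "apply_moves", "arguments": {
  "targets": [
    [[-0.1,3,0.3,0],[-0.1,5.9,0.3,0],[-0.1,5.9,0.3,0],[-0.1,5.9,0.3,0],[-0.1,5.9,0.3,0]]
  ]
}}

```text
time_s: 9.2
ee_pos: [515.1, -69.0, 239.0]
tool_rot: [-1.575, -0.006, -0.663]
ft_force: [-0.0, 1.1, -1.5]
finger_gap: 0.219
```

```bash
python3 - <<'E'
from h import *
a=hookpose((537.5,-134),-.665,-7,-25,238)
mv(*a,-.665)
ci=eyes.camera_info("wrist")
q,d=eyes.snapshot("wrist");cv2.imwrite("pics/w8.png",q[:,:,::-1])
q,d=eyes.snapshot("scene");cv2.imwrite("pics/s8.png",cv2.resize(q[130:210,240:350,::-1],None,fx=7,fy=7,interpolation=cv2.INTER_CUBIC))
E
```

```text
t 9.20 tcp [515.1 -69.  239. ] rpy [-1.575 -0.006 -0.663] F [-0.   1.1 -1.5] gap 0.219
row [ 0.17  0.11 -1.23] 0.002
```

View pics/s8.png

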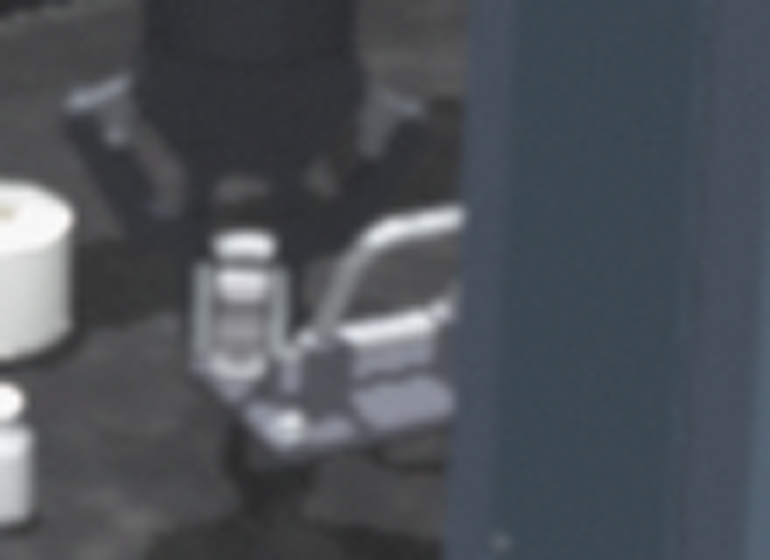

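View pics/w8.png

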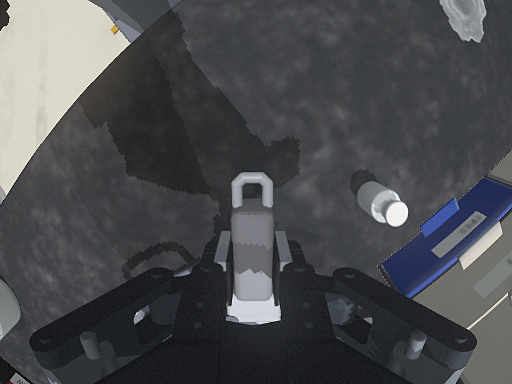

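{"name": "apply_moves", "arguments": {
  "targets": [
    [[0.1,0.1,-0.6,0],[0.15,0.1,-1.2,0],[0.15,0.1,-1.2,0],[0.15,0.1,-1.2,0]]
  ]
}}

```text
time_s: 9.63
ee_pos: [509.8, -80.7, 240.5]
tool_rot: [-1.573, -0.011, -0.665]
ft_force: [0.1, -0.3, -0.7]
finger_gap: 0.213
```

```bash
python3 - <<'E'
from h import *
p,R,rpy=st()
s=robot.get_state();print((R.T@s["ft_force"]).round(2))
q,d=eyes.snapshot("scene");cv2.imwrite("pics/s9.png",cv2.resize(q[130:210,240:350,::-1],None,fx=7,fy=7,interpolation=cv2.INTER_CUBIC))
E
```

```text
t 9.63 tcp [509.8 -80.7 240.5] rpy [-1.573 -0.011 -0.665] F [ 0.1 -0.3 -0.7] gap 0.213
[ 0.28  0.72 -0.19]
```

View pics/s9.png

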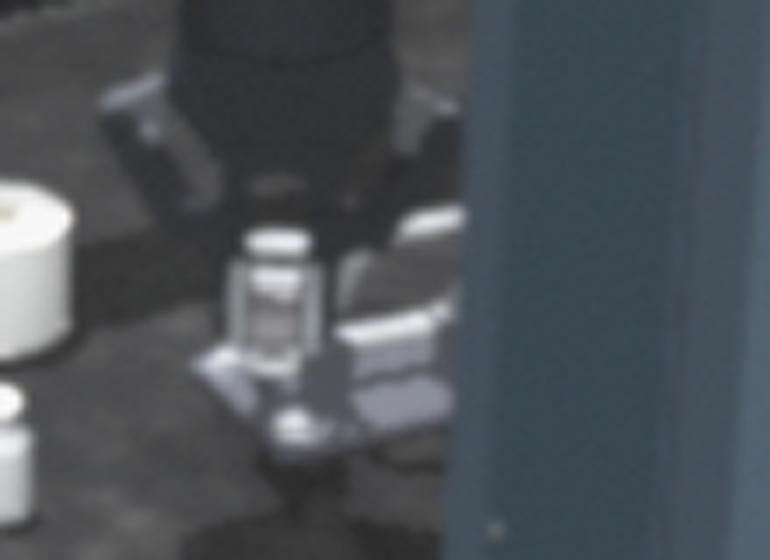

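```bash
python3 - <<'E'
from h import *
for yl in(-23,-17,-11,-5):
  a=hookpose((536.4,-139.5),-.665,-7,yl,239); mv(*a,-.665)
E
```

```text
t 9.68 tcp [509.8 -80.5 240.2] rpy [-1.573 -0.01  -0.665] F [-0.5 -0.6 -1.5] gap 0.221
row [ 0.13  0.12 -0.7 ] 0.0
t 9.68 tcp [509.8 -80.5 240.2] rpy [-1.573 -0.01  -0.665] F [-0.5 -0.6 -1.5] gap 0.221
row [ 0.13  0.12 -1.3 ] 0.0
t 9.68 tcp [509.8 -80.5 240.2] rpy [-1.573 -0.01  -0.665] F [-0.5 -0.6 -1.5] gap 0.221
row [ 0.13  0.12 -1.9 ] 0.0
t 9.68 tcp [509.8 -80.5 240.2] rpy [-1.573 -0.01  -0.665] F [-0.5 -0.6 -1.5] gap 0.221
row [ 0.13  0.13 -2.5 ] 0.0
```

{"name": "apply_moves", "arguments": {
  "targets": [
    [[0.1,0.1,-0.3,0],[0.1,0.1,-0.6,0],[0.1,0.1,-0.8,0],[0.1,0.1,-1.0,0],[0.1,0.1,-1.0,0]]
  ]
}}

```text
time_s: 10.1
ee_pos: [504.5, -89.2, 239.4]
tool_rot: [-1.572, -0.011, -0.665]
ft_force: [1.5, 0.9, -1.3]
finger_gap: 0.218
```

```bash
cat >> h.py <<'E'
def tf(leg=(536.4,-139.5)):
    p,R,rpy=st();s=robot.get_state();print("Ftool",(R.T@s["ft_force"]).round(1))
    y=rpy[2];c,s_=np.cos(y),np.sin(y);d=np.array(leg)-p[:2]
    print("leg in hook xl %.1f yl %.1f"%(c*d[0]+s_*d[1]-63,-s_*d[0]+c*d[1]),"bight z %.1f"%(p[2]-168))
E
python3 -c "
from h import *
tf()"
```

```text
t 10.10 tcp [504.5 -89.2 239.4] rpy [-1.572 -0.011 -0.665] F [ 1.5  0.9 -1.3] gap 0.218
Ftool [0.5 1.3 1.6]
leg in hook xl -6.9 yl -19.9 bight z 71.4
```

{"name": "apply_moves", "arguments": {
  "targets": [
    [[0,0.1,-0.2,0],[0,0.1,-0.4,0],[0,0.1,-0.4,0]]
  ]
}}

```text
time_s: 10.35
ee_pos: [502.2, -92.0, 238.8]
tool_rot: [-1.57, -0.011, -0.664]
ft_force: [1.2, 3.4, 0.4]
finger_gap: 0.218
```

```bash
python3 -c "
from h import *
tf()"
```

```text
t 10.35 tcp [502.2 -92.  238.8] rpy [-1.57  -0.011 -0.664] F [1.2 3.4 0.4] gap 0.218
Ftool [-1.1 -0.5  3.4]
leg in hook xl -6.7 yl -16.3 bight z 70.8
```

Contact building as expected (3.4 N against the gate). Continue.

{"name": "apply_moves", "arguments": {
  "targets": [
    [[0,0,-0.2,0],[0,0,-0.4,0],[0,0,-0.4,0]]
  ]
}}

```text
time_s: 10.6
ee_pos: [499.9, -94.9, 238.9]
tool_rot: [-1.569, -0.011, -0.663]
ft_force: [2.7, 4.7, 1.0]
finger_gap: 0.222
```

```bash
python3 -c "
from h import *
tf()
q,d=eyes.snapshot('scene');cv2.imwrite('pics/s10.png',cv2.resize(q[130:210,240:350,::-1],None,fx=7,fy=7,interpolation=cv2.INTER_CUBIC))
q,d=eyes.snapshot('wrist');cv2.imwrite('pics/w10.png',q[:,:,::-1])"
```

```text
t 10.60 tcp [499.9 -94.9 238.9] rpy [-1.569 -0.011 -0.663] F [2.7 4.7 1. ] gap 0.222
Ftool [-0.8 -1.   5.3]
leg in hook xl -6.8 yl -12.7 bight z 70.9
```

View pics/s10.png

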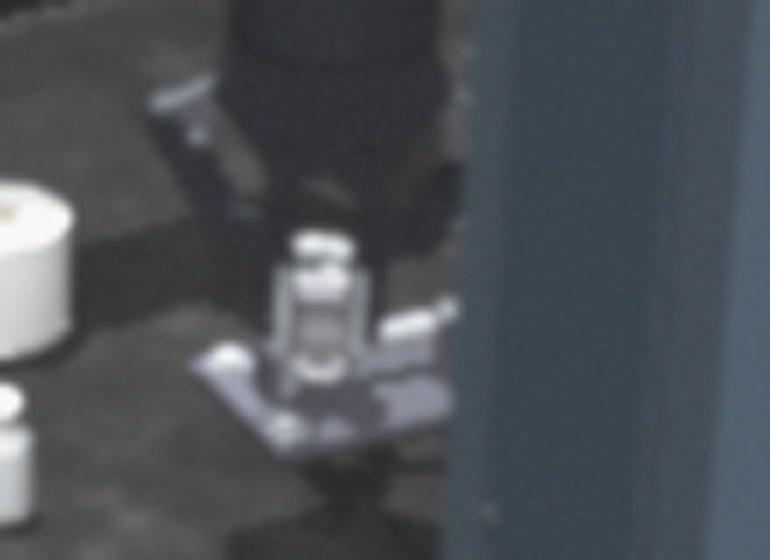

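View pics/w10.png

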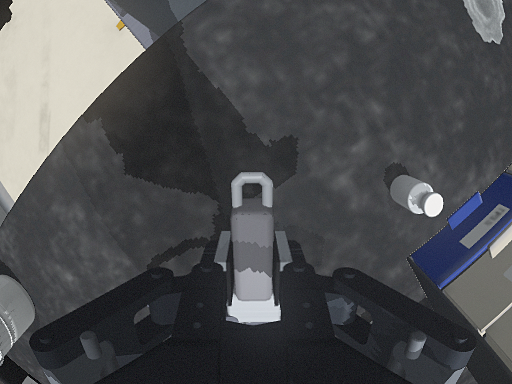

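{"name": "apply_moves", "arguments": {
  "targets": [
    [[0,0,-0.2,0],[0,0,-0.4,0],[0,0,-0.4,0]]
  ]
}}

```text
time_s: 10.95
ee_pos: [497.6, -97.5, 238.7]
tool_rot: [-1.566, -0.01, -0.662]
ft_force: [2.9, 5.9, -0.9]
finger_gap: 0.218
```

```bash
python3 -c "
from h import *
tf()"
```

```text
t 10.95 tcp [497.6 -97.5 238.7] rpy [-1.566 -0.01  -0.662] F [ 2.9  5.9 -0.9] gap 0.218
Ftool [-1.4  1.   6.4]
leg in hook xl -6.6 yl -9.3 bight z 70.7
```

{"name": "apply_moves", "arguments": {
  "targets": [
    [[0,0,-0.2,0],[0,0,-0.4,0],[0,0,-0.4,0]]
  ]
}}

```text
time_s: 11.2
ee_pos: [494.6, -100.1, 237.9]
tool_rot: [-1.565, -0.007, -0.662]
ft_force: [1.0, 5.0, -1.0]
finger_gap: 0.212
```

```bash
python3 -c "
from h import *
tf()"
```

```text
t 11.20 tcp [ 494.6 -100.1  237.9] rpy [-1.565 -0.007 -0.662] F [ 1.  5. -1.] gap 0.212
Ftool [-2.3  1.   4.6]
leg in hook xl -5.8 yl -5.4 bight z 69.9
```

{"name": "apply_moves", "arguments": {
  "targets": [
    [[0,0,-0.2,0],[0,0,-0.4,0],[0,0,-0.4,0]]
  ]
}}

```text
time_s: 11.45
ee_pos: [491.2, -102.9, 236.7]
tool_rot: [-1.566, -0.004, -0.662]
ft_force: [-0.1, 4.1, -1.1]
finger_gap: 0.221
```

```bash
python3 -c "
from h import *
tf()"
```

```text
t 11.45 tcp [ 491.2 -102.9  236.7] rpy [-1.566 -0.004 -0.662] F [-0.1  4.1 -1.1] gap 0.221
Ftool [-2.6  1.1  3.2]
leg in hook xl -4.9 yl -1.1 bight z 68.7
```

{"name": "apply_moves", "arguments": {
  "targets": [
    [[0,0,-0.3,0],[-0.2,0,-0.3,0],[-0.5,0,-0.3,0],[-0.8,0,-0.3,0],[-0.8,0,-0.3,0]]
  ]
}}

```text
time_s: 11.87
ee_pos: [482.6, -100.6, 236.8]
tool_rot: [-1.568, -0.005, -0.662]
ft_force: [-0.0, 0.4, -1.8]
finger_gap: 0.217
```

```bash
python3 -c "
from h import *
tf()
q,d=eyes.snapshot('scene');cv2.imwrite('pics/s11.png',cv2.resize(q[130:210,240:350,::-1],None,fx=7,fy=7,interpolation=cv2.INTER_CUBIC))
q,d=eyes.snapshot('top');cv2.imwrite('pics/t11.png',cv2.resize(q[120:230,250:370,::-1],None,fx=5,fy=5,interpolation=cv2.INTER_CUBIC))"
```

```text
t 11.87 tcp [ 482.6 -100.6  236.8] rpy [-1.568 -0.005 -0.662] F [-0.   0.4 -1.8] gap 0.217
Ftool [-0.3  1.8  0.3]
leg in hook xl 3.3 yl 2.4 bight z 68.8
```

View pics/s11.png

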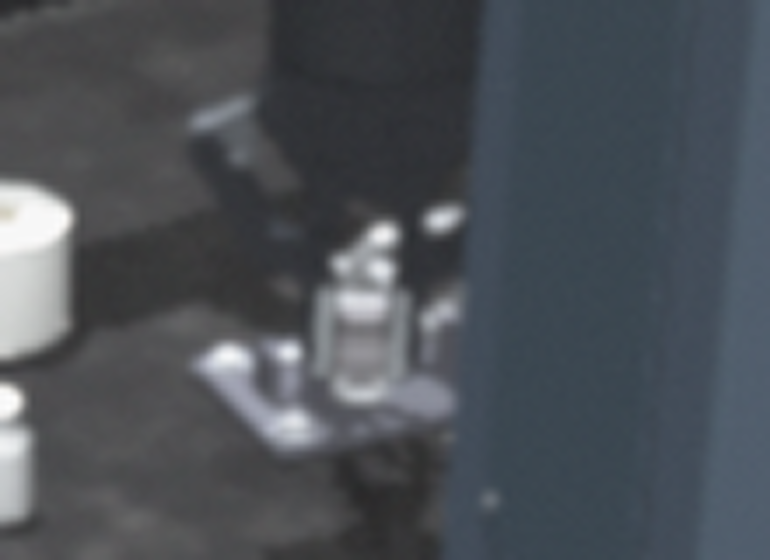

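View pics/t11.png

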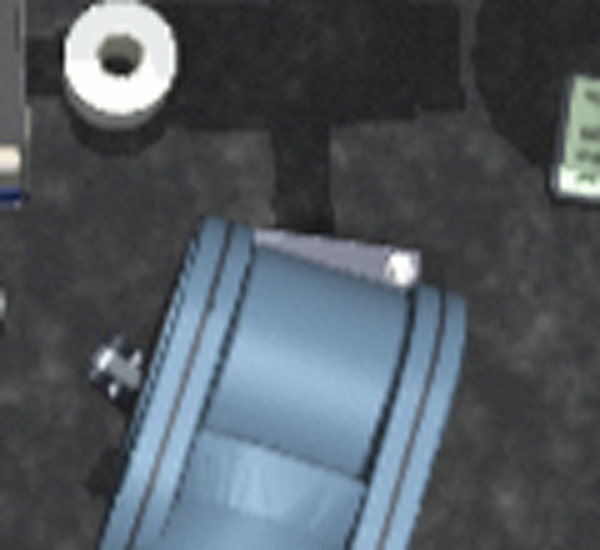

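```bash
python3 - <<'E'
from h import *
for yaw in(-.5,-.35,-.22):
  a=hookpose((536.4,-139.0),yaw,5,1,238);print(a); mv(*a,yaw)
E
```

```text
(np.float64(476.24496025285043), np.float64(-107.27664593680456), 238)
t 11.97 tcp [ 483.1 -100.7  237. ] rpy [-1.567 -0.005 -0.662] F [-0.4  0.4 -0.9] gap 0.220
row [-0.13 -0.1  -0.94] -0.162
(np.float64(472.17975771892276), np.float64(-116.62232180587668), 238)
t 11.97 tcp [ 483.1 -100.7  237. ] rpy [-1.567 -0.005 -0.662] F [-0.4  0.4 -0.9] gap 0.220
row [ 0.12 -0.1  -1.92] -0.312
(np.float64(469.8207438224379), np.float64(-125.13628307983149), 238)
t 11.97 tcp [ 483.1 -100.7  237. ] rpy [-1.567 -0.005 -0.662] F [-0.4  0.4 -0.9] gap 0.220
row [ 0.46 -0.1  -2.74] -0.442
```

{"name": "apply_moves", "arguments": {
  "targets": [
    [[-0.1,-0.1,-0.5,-0.08],[-0.13,-0.1,-0.94,-0.162],[0,-0.1,-1.45,-0.24],[0.12,-0.1,-1.92,-0.312],[0.28,-0.1,-2.35,-0.38],[0.46,-0.1,-2.74,-0.442],[0.46,-0.1,-2.74,-0.442],[0.46,-0.1,-2.74,-0.442]]
  ]
}}

```text
time_s: 12.63
ee_pos: [469.9, -125.5, 238.2]
tool_rot: [-1.57, -0.007, -0.223]
ft_force: [0.5, 0.6, -0.8]
finger_gap: 0.218
```

```bash
python3 -c "
from h import *
tf()
q,d=eyes.snapshot('scene');cv2.imwrite('pics/s12.png',cv2.resize(q[140:200,270:340,::-1],None,fx=10,fy=10,interpolation=cv2.INTER_CUBIC))"
```

```text
t 12.63 tcp [ 469.9 -125.5  238.2] rpy [-1.57  -0.007 -0.223] F [ 0.5  0.6 -0.8] gap 0.218
Ftool [0.4 0.8 0.7]
leg in hook xl 4.9 yl 1.0 bight z 70.2
```

View pics/s12.png

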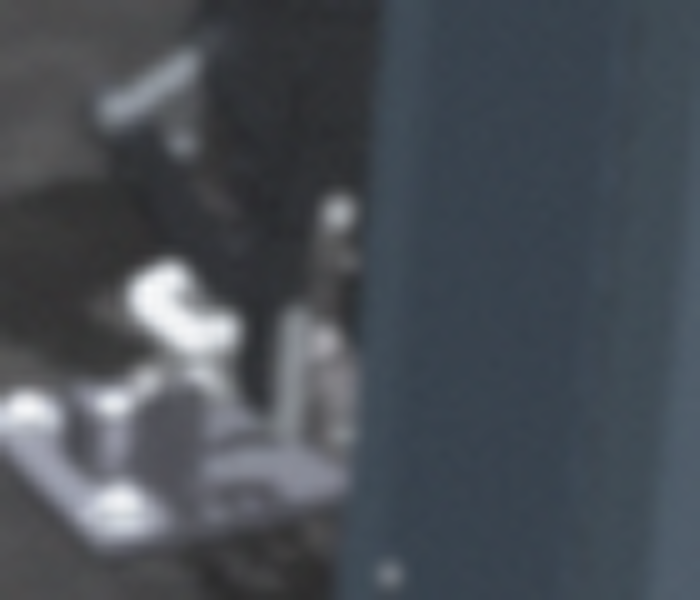

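{"name": "apply_moves", "arguments": {
  "targets": [
    [[-0.2,0,0,0],[-0.4,0,0,0],[-0.6,0,0,0],[-0.6,0,0,0]]
  ]
}}

```text
time_s: 13.02
ee_pos: [465.4, -124.2, 239.3]
tool_rot: [-1.57, -0.013, -0.222]
ft_force: [4.5, -1.1, -1.5]
finger_gap: 0.217
```

```bash
python3 -c "
from h import *
tf()"
```

```text
t 13.02 tcp [ 465.4 -124.2  239.3] rpy [-1.57  -0.013 -0.222] F [ 4.5 -1.1 -1.5] gap 0.217
Ftool [ 4.6  1.6 -0.1]
leg in hook xl 9.7 yl 0.7 bight z 71.3
```

Tug force is 4.6 N with the leg in the bow. A little more, held briefly.

{"name": "apply_moves", "arguments": {
  "targets": [
    [[-0.3,0,0,0],[-0.4,0,0,0],[-0.4,0,0,0],[-0.4,0,0,0],[-0.4,0,0,0],[-0.4,0,0,0]]
  ]
}}

```text
time_s: 13.52
ee_pos: [462.9, -123.6, 240.7]
tool_rot: [-1.57, -0.019, -0.222]
ft_force: [5.4, -0.7, -0.9]
finger_gap: 0.221
```

```bash
python3 -c "
from h import *
tf()
q,d=eyes.snapshot('scene');cv2.imwrite('pics/s13.png',cv2.resize(q[140:200,270:340,::-1],None,fx=10,fy=10,interpolation=cv2.INTER_CUBIC))"
```

```text
t 13.52 tcp [ 462.9 -123.6  240.7] rpy [-1.57  -0.019 -0.222] F [ 5.4 -0.7 -0.9] gap 0.221
Ftool [5.4 1.  0.5]
leg in hook xl 12.2 yl 0.7 bight z 72.7
```

View pics/s13.png

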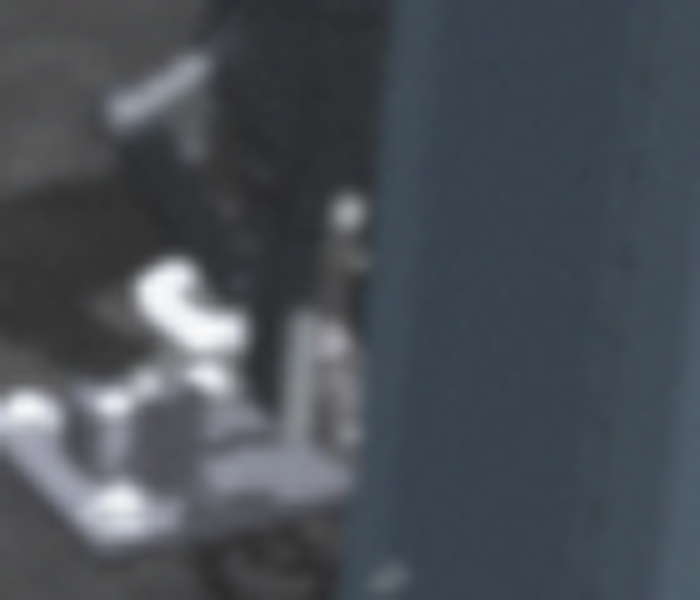

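{"name": "apply_moves", "arguments": {
  "targets": [
    [[-0.3,0,0,0],[-0.5,0,0,0],[-0.5,0,0,0],[-0.5,0,0,0],[-0.5,0,0,0]]
  ]
}}

```text
time_s: 13.98
ee_pos: [460.1, -123.0, 242.4]
tool_rot: [-1.57, -0.027, -0.222]
ft_force: [6.5, -1.4, -1.0]
finger_gap: 0.22
```

```bash
python3 -c "
from h import *
tf()"
```

```text
t 13.98 tcp [ 460.1 -123.   242.4] rpy [-1.57  -0.027 -0.222] F [ 6.5 -1.4 -1. ] gap 0.220
Ftool [6.7 1.2 0.1]
leg in hook xl 15.1 yl 0.7 bight z 74.4
```

```bash
python3 -c "
from h import *
q,d=eyes.snapshot('wrist');cv2.imwrite('pics/w14.png',q[:,:,::-1])
a=cv2.imread('pics/w10.png')[150:340,180:330];b=q[150:340,180:330,::-1]
cv2.imwrite('pics/w14c.png',cv2.resize(np.hstack([a,b]),None,fx=2.6,fy=2.6))"
```

```text
(no output)
```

View pics/w14c.png

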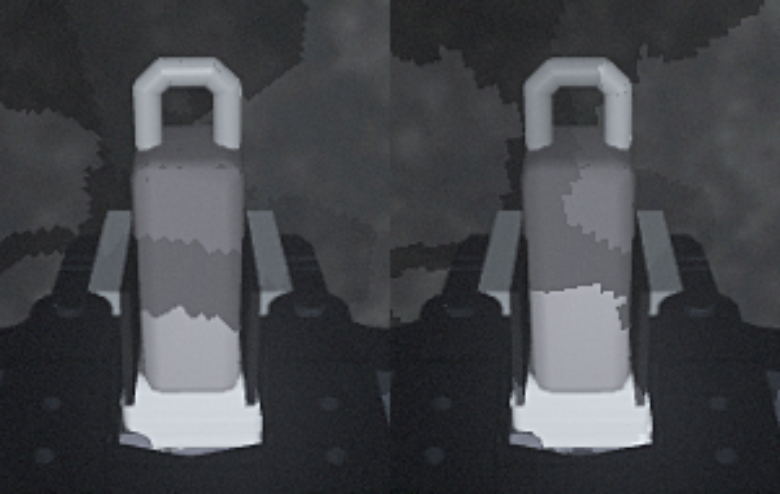

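View pics/w14.png

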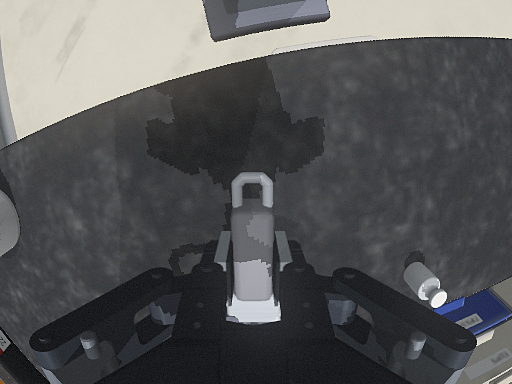

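{"name": "apply_moves", "arguments": {
  "targets": [
    [[0.5,0,0,0],[0.9,0.3,0,0],[1.2,0.8,0,0],[1.5,1.3,0,0],[1.8,1.8,0,0],[2.1,2.4,0,0],[2.4,2.9,0,0],[2.4,2.9,0,0]]
  ]
}}

```text
time_s: 14.7
ee_pos: [484.4, -128.4, 212.8]
tool_rot: [-1.57, -0.026, -0.222]
ft_force: [-0.5, 0.1, -0.5]
finger_gap: 0.217
```

```bash
python3 -c "
from h import *
tf()
q,d=eyes.snapshot('scene');cv2.imwrite('pics/s15.png',cv2.resize(q[140:200,270:340,::-1],None,fx=10,fy=10,interpolation=cv2.INTER_CUBIC))"
```

```text
t 14.70 tcp [ 484.4 -128.4  212.8] rpy [-1.57  -0.026 -0.222] F [-0.5  0.1 -0.5] gap 0.217
Ftool [-0.5  0.5 -0. ]
leg in hook xl -9.9 yl 0.6 bight z 44.8
```

View pics/s15.png

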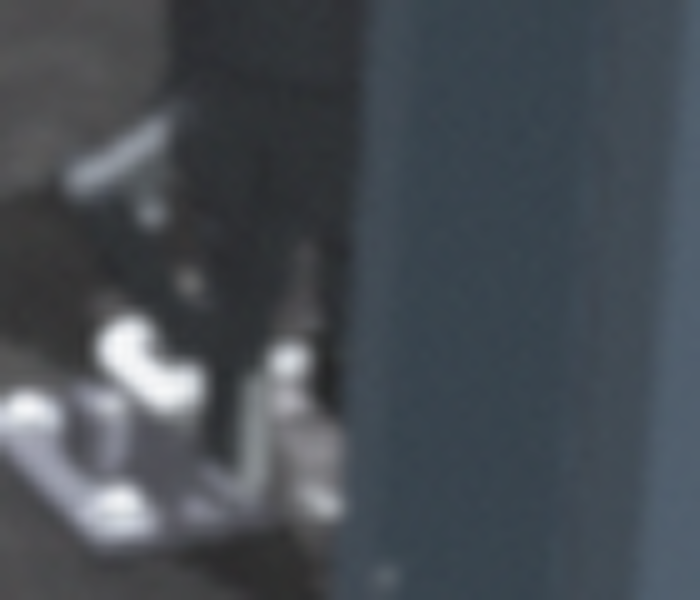

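{"name": "apply_moves", "arguments": {
  "targets": [
    [[0,0,0,0],[0,0,0,0],[0,0,0,0],[0,0,0,0],[0,0,0,0],[0,-1,0,0]]
  ],
  "fingers": -0.2
}}

```text
time_s: 15.25
ee_pos: [483.0, -128.0, 221.7]
tool_rot: [-1.569, -0.022, -0.222]
ft_force: [0.4, 1.1, -0.1]
finger_gap: 0.597
```

{"name": "apply_moves", "arguments": {
  "targets": [
    [[0,-2,0,0],[0,-6,0,0],[0,-10,0,0],[0,-14,0,0],[0,-16,0,0],[-6,-16,0,0],[-10,-16,0,0],[-10,-16,0,0]]
  ]
}}

```text
time_s: 15.92
ee_pos: [379.0, -104.3, 380.3]
tool_rot: [-1.569, -0.019, -0.222]
ft_force: [1.2, -0.2, 0.2]
finger_gap: 0.599
```

```bash
python3 -c "
from h import *
tf()
q,d=eyes.snapshot('wrist');cv2.imwrite('pics/w16.png',q[:,:,::-1])
q,d=eyes.snapshot('scene');cv2.imwrite('pics/s16.png',cv2.resize(q[140:200,270:340,::-1],None,fx=10,fy=10,interpolation=cv2.INTER_CUBIC))"
```

```text
t 15.92 tcp [ 379.  -104.3  380.3] rpy [-1.569 -0.019 -0.222] F [ 1.2 -0.2  0.2] gap 0.599
Ftool [ 1.2 -0.2  0.1]
leg in hook xl 98.3 yl 0.3 bight z 212.3
```

View pics/w16.png

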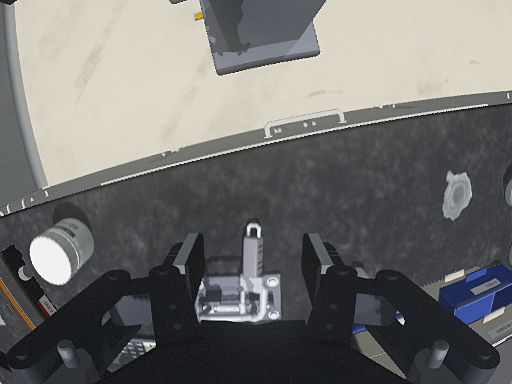

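View pics/s16.png

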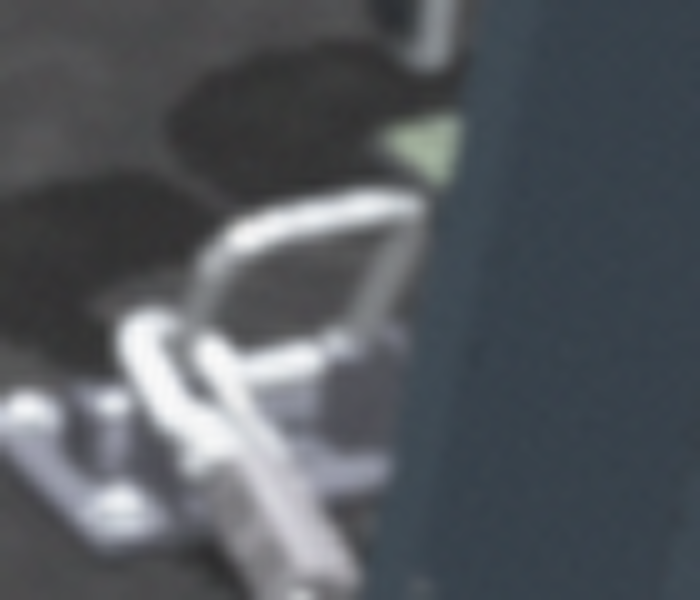

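{"name": "apply_moves", "arguments": {
  "targets": [
    [[0,0,10,0],[0,0,20,0],[-5,0,30,0],[-5,0,30,0],[-5,0,30,0],[-5,0,30,0],[-5,0,30,0],[-5,0,30,0]]
  ]
}}

```text
time_s: 16.68
ee_pos: [397.2, 203.5, 380.5]
tool_rot: [-1.566, -0.023, -0.217]
ft_force: [-0.7, -0.9, -0.1]
finger_gap: 0.599
```

```bash
python3 -c "
from h import *
st()
q,d=eyes.snapshot('top');cv2.imwrite('pics/t17.png',q[:,:,::-1]);a=cv2.resize(q[150:220,280:345,::-1],None,fx=8,fy=8,interpolation=cv2.INTER_CUBIC);cv2.imwrite('pics/t17c.png',a)
q,d=eyes.snapshot('scene');cv2.imwrite('pics/s17.png',q[:,:,::-1])"
```

```text
t 16.68 tcp [397.2 203.5 380.5] rpy [-1.566 -0.023 -0.217] F [-0.7 -0.9 -0.1] gap 0.599
```

View pics/t17c.png

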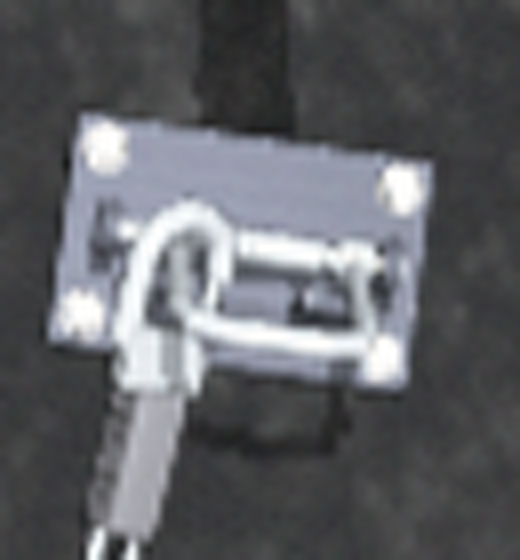

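View pics/t17.png

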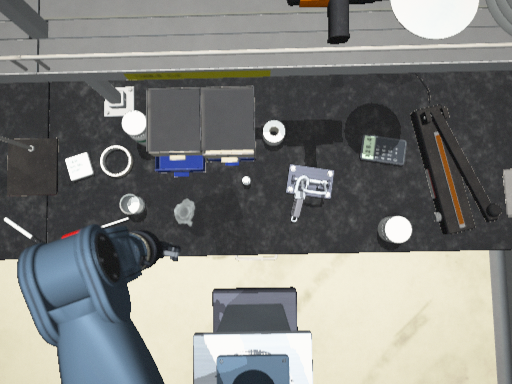

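```bash
python3 - <<'E'
from h import *
np.set_printoptions(precision=1,suppress=True)
st()
q,d=eyes.snapshot("top");cv2.imwrite("pics/t18.png",cv2.resize(q[195:235,275:325,::-1],None,fx=10,fy=10,interpolation=cv2.INTER_CUBIC))
ci=eyes.camera_info("top");K=ci["intrinsics"]
def dep(u,v):
    z=float(np.median(d[v-1:v+2,u-1:u+2]));return ci["R"].T@(np.array([(u-K[0,2])/K[0,0]*z,(v-K[1,2])/K[1,1]*z,z])-ci["t"])
def pt(X,Y): return dep(int(X/8+280),int(Y/8+150))
for n,X,Y in [("bow",195,212),("bowL",140,270),("collar",165,365),("grip1",155,420),("grip2",135,500),("grip3",125,525),("bar",290,340)]: print(n,pt(X,Y))
for u,v in [(294,216),(296,219),(293,219),(297,216)]: print((u,v),dep(u,v))
q,d=eyes.snapshot("scene");cv2.imwrite("pics/s18.png",cv2.resize(q[150:220,265:335,::-1],None,fx=8,fy=8,interpolation=cv2.INTER_CUBIC))
E
```

```text
t 16.78 tcp [397.5 201.7 380.3] rpy [-1.6 -0.  -0.2] F [0.8 0.4 0.8] gap 0.598
bow [ 565.9 -147.7   48. ]
bowL [ 547.8 -128.7   47.2]
collar [ 516.6 -136.9   35.9]
grip1 [ 498.  -133.8   35. ]
grip2 [ 471.7 -125.6   28.9]
grip3 [ 463.8 -122.9   26.1]
bar [ 519.3 -171.5   93.5]
(294, 216) [ 461.3 -120.4   23.1]
(296, 219) [ 453.3 -127.     7.7]
(293, 219) [ 453.4 -118.5   11.3]
(297, 216) [ 461.1 -128.4   23.9]
```

View pics/s18.png

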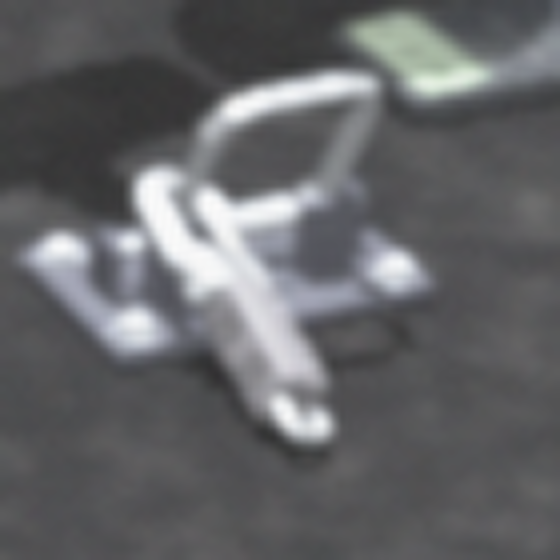

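```bash
python3 -c "
from workcell import robot
print(robot.hand_in())"
```

```text
the job is handed in; nothing more can be done
None
```

The ring is folded over onto its stops. The snap hook hangs on its left (+y) leg, released and apparently at rest. I handed the job in at about 17 s.

- **Fold:** I gripped the cross bar, carried it round past upright and let go. The ring then stayed leaning towards the robot without the gripper.
- **Gate:** I pushed the hook's gate against the left leg from outside. The wrist force peaked at about 6.4 N, then fell to zero as I drew the hook back.
- **Tug:** I pulled the hook back by its grip, with 4.6 to 6.7 N at the wrist for about a second. The leg stayed in the bow and the grip did not slip.
- **Release:** I lowered the hook towards the stop tabs, opened the fingers and moved the arm away.

**Last checks:** The pictures after release show the leg running through the hook. From depth readings, the bight's middle is about 6 mm on the robot side of the leg line and about 20 mm up from the pin, and the hook is tilted roughly 0.3 rad from square to the leg. The ring bar is still at its raised height. The weight, jar and beaker are at the same pixels as at the start.

**What was not checked directly:**
- The gate angle is never measured. I take it as shut from the force drop and the last pictures.
- The joint angles and contact forces used for judging were not visible to me.
- During the tug the measured tool position kept creeping back, by about 7 mm. I put this down to the tool tilting slightly, about 0.03 rad, since the grip had not slipped.

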